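Set the bench mixer's speed dial and start it

TASK

Set the speed of the bench mixer: gently turn the big dial with a fingertip (it has a finger notch) until the white index line on it meets the one long line of the scale ring, then press the round start button fully down and let it come up again. Only push and press: do not lift or shove the mixer, do not turn the scale ring, and leave the bottle, beaker, tip box and vial where they stand.

Things in the scene. Friction and masses are not known exactly. Their poses are not given: they have to be found in the camera images.
- mixer: Loose bench mixer (about 3 kg): white and grey housing 200 (x) by 320 (y) by 80 mm high, flat top panel. Origin: centre of its underside, on the bench. Its +x points away from the robot, turned by up to 0.5 rad. The dial is on the +y half of the panel, the start button at x -50, y -105 mm; a low rubber shaking cup (60 mm across, 20 mm above the panel) at x +45, y -105 mm.
- dial_axis (a point): Point on the dial's upright axis at the height of the top panel (80 mm above the bench; mixer x 0, y +62 mm). The dial is a black disc 120 mm across, underside 3 mm and top 23 mm above the panel, with a hub of radius 24 mm and one 90 degree finger notch. It is too wide to grip.
- finger_notch (a point): Middle of the finger notch, 45 mm from the dial's axis, at panel height; turns with the dial, exactly opposite the index line. The notch is a 90 degree sector cut right through the disc from rim to hub, open above; straight, nearly radial side walls, each 29 mm from this point; mouth 85 mm. Shut fingers reach in here, tips about 3 mm over the scale ring, and push either wall.
- index_tip (a point): Outer end of the white index line, on the dial's rim, 60 mm from the axis, on the dial's top face (23 mm above the panel). The line is 5 mm wide, 34 mm long, radial, the only line on the black dial. It turns with the dial.
- target_line (a point): Point where the scale ring's one long line meets the dial's rim, 60 mm from the axis. The flat grey ring (184 mm across, surface 2.5 mm above the panel) lies round and under the dial and its notch. Dark radial lines every 15 degrees: 23 short (8 by 3 mm) and the long one (29 by 5 mm). The ring is stiff but can be turned; it is already set: leave it.
- dial (a joint): Dial angle in rad, anticlockwise from above positive; 0 when the index line points along the mixer's +x; may start at any turn. No stops: it turns endlessly both ways and stays where it is left. Takes about 2 N at 45 mm from the axis; more than 20 N is too rough.
- start (a joint): Start button travel in m: 0 up, 0.006 fully down; springs back; 5 N when fully down.
- start_top (a point): Centre of the top face of the round grey start button (32 mm across, in a black housing on the top panel); it presses straight down.
- bottle: Clear bottle with blue cap, 56 mm across, 120 mm high, beside the mixer on its -y side. Origin: underside centre.
- beaker: Open glass beaker, 68 mm across, 85 mm high, beside the mixer on its -y side. Origin: underside centre.
- tip_box: Blue box with clear lid, 120 by 85 by 67 mm high, beside the mixer on its +y side. Origin: underside centre.
- vial: Small brown capped vial, 26 mm across, 50 mm high, just beyond the mixer on its +x side. Origin: underside centre.

How it is judged:
On the way, in this order (a step that is already met when the one before it is completed fails the run):
1. the dial's index line meets the long scale line (horizontal distance between index_tip and target_line below 0.004 m), for 0.2 s.
2. the start button is pressed fully down (horizontal distance between index_tip and target_line below 0.004 m and value of joint start above 0.0045 m), for 0.05 s.
At the end, for the whole second after the job is handed in: The index line's outer end is within 4 mm of the long scale line (the two 5 mm lines still overlap), the dial is at rest, the start button has been pressed at least 4.5 mm after that and is up again, mixer and scale ring are within 15 mm of where they were and the four bystanders within 20 mm (horizontal distance between index_tip and target_line below 0.004 m and value of joint start below 0.0015 m and velocity of joint dial between -0.05 and 0.05 rad/s and distance of each of mixer, target_line from where it was at the start of the episode below 0.015 m and distance of each of bottle, beaker, tip_box, vial from where it was at the start of the episode below 0.02 m); the robot touches nothing.
It fails at once if the start button is pressed before the dial is set (value of joint start above 0.003 m and not (horizontal distance between index_tip and target_line below 0.004 m)).
It fails at once if the mixer is shoved, lifted or carried more than 15 mm, or tipped (distance of mixer from where it was at the start of the episode above 0.015 m or angle between mixer's own z axis and vertical above 0.08 rad).
It fails at once if the scale ring is turned (its long line moves more than 15 mm) (distance of target_line from where it was at the start of the episode above 0.015 m).
It fails at once if the dial is handled roughly (more than 20 N from the fingers) (contact force between the fingers and dial above 20 N).
It fails at once if a bystander is moved more than 20 mm or tipped (distance of any of bottle, beaker, tip_box, vial from where it was at the start of the episode above 0.02 m or angle between any of bottle, beaker, tip_box, vial's own z axis and vertical above 0.3 rad).
It also fails if it takes over 51 s, if anything falls off the work surface, if the arm or the gripper's body presses on something with over 40 N, if the wrist force passes 120 N, or if a joint passes its speed limit or range.

ROBOT

A 6-joint arm with a two-finger parallel gripper is mounted at the origin on the work surface. World frame = base frame: x ahead of the robot, y to its left, z up, the work surface at z = 0. Lengths are in m, angles in rad, forces in N, time in s.
With the tool pointing down it reaches from about 0.3 to 0.75 m from the base axis. Payload 8.5 kg.
Tool frame: the origin (TCP) lies at the very end of the fingers, on their centre line; the grasp point (between the pads) lies 19 mm behind it; z points along the fingers, y is the direction in which the jaws open and shut (so a half turn about z gives the same grasp; the last joint's range is limited). The gripper opens to 88 mm and grips with 3 to 60 N. Pads are 18 mm wide; open, the fingers measure 123 mm over their backs; the gripper's body (75 mm by 187 mm) begins 45 mm behind the grasp point.
Start: joints at [-1.501, 0.381, 1.297, -0, 1.464, -0.215], TCP at [0.155, -0.528, 0.239] pointing down, gripper open.
Joint ranges: [-3.11, 3.11], [-0.89, 2.33], [0.22, 2.48], [-1.42, 4.56], [0.17, 2.85], [-2.88, 2.88]. Speed limits (rad/s): [2.39, 2.39, 3.14, 3.14, 3.14, 3.14].

INTERFACE

Orientations are given as a unit quaternion [w, x, y, z].
In Python, from cell import monitor, vision, env gives the robot as it stands.
- The arm moves only by the tool arm_command, never from a script. Its argument "commands" is text: rows parted by semicolons, each of 7 numbers parted by spaces: the closure, from -1 (fully open) to 1 (shut), so that 0 is half open, then the shift along the tool's x, y, z in cm, then the turn, a rotation vector about the tool's x, y, z in rad. A call has 1 to 10 rows; each row is the pose to reach, as a shift and turn from the pose measured when the call began, along the tool's axes at that moment; what a row does not reach only later rows make up. A row lasts 1/8 s, in which the tool goes at most 62.5 mm and 10.7 degrees, less where a joint would pass 70% of its speed; a pose out of reach is approached as far as the arm can. A call with a gripper value outside its range is refused whole. The fingers move at their own pace and stop on an object; "squeeze" is the grip in N (left out, the last holds). Time passes only in rows, so rows that repeat a pose let the fingers close. It gives the time, the measured TCP pose, the force and the opening at its end, in the units of the state.
- monitor.observe(): the state, without advancing time (a new reading comes with each control period).
- vision.capture(name): name is "scene" or "top" or "wrist"; returns a dict with "color" (400x640x3 uint8, red, green, blue), "fx", "fy", "cx", "cy" (pixels), "R" (3x3) and "t" (3): a world point X has camera coordinates R X + t; the wrist camera has in their place "tool_from_camera" (4x4, takes a point from camera to tool coordinates, whose origin is the TCP and whose axes are the flange's). Camera axes: x right, y down, z forward; pixel columns grow to the right and rows downward; lengths in m; the calibration is good to about 2 mm. A picture is of the moment at which its call begins: read the wrist's pose just before it. There is no depth.
- env.sign_off(): hands the job in, once; it reports no verdict.
The state is a dict: "time_s": time; "joint_pos": joint angles; "joint_velocities": joint speeds; "tau": joint torques, N m; "tcp_pos": TCP position; "ee_rot": TCP orientation; "force": force on the tool from outside, world axes, zero at the start; "torque": the same for the moment, N m; "finger_gap": finger opening in m.
Only numpy, scipy, OpenCV 4.12 (cv2) and the standard library are available. Lean on these libraries where they do the work, as an engineer would, in place of code of your own. Each camera call takes 0.05 s, during which the arm holds its last target.

## Working session

There is one attempt and no reset: what is moved stays moved. The work goes in short steps, Python scripts to look and compute and a tool call to move; the robot and the scene stay as the last step left them, time stands still between calls to the robot, and variables do not carry over. Pictures are saved under pics/ and viewed, and the job is handed in when it is done.

Besides the shell and the picture viewer there is one more tool, called after "Call:" as a command line: name --argument value ..., lists and objects as JSON in quotes. arm_command: Moves the arm, as the interface text tells. Its arguments: {"type":"object","properties":{"commands":{"type":"string"},"squeeze":{"type":"number"}},"required":["commands"]}

```bash
mkdir -p pics; ls; cat > h.py <<'E'
import numpy as np, cv2, pickle
from cell import monitor, vision, env
def cap(n,tag):
    s=monitor.observe(); d=vision.capture(n); d['s']=s
    cv2.imwrite(f'pics/{tag}.png',d['color'][:,:,::-1]); pickle.dump(d,open(f'pics/{tag}.pkl','wb')); return d
def ray(d,u,v,z):
    R=np.array(d['R']);t=np.array(d['t'])
    c=-R.T@t; r=R.T@np.array([(u-d['cx'])/d['fx'],(v-d['cy'])/d['fy'],1])
    return c+r*(z-c[2])/r[2]
def proj(d,X):
    p=np.array(d['R'])@X+np.array(d['t']); return np.array([d['fx']*p[0]/p[2]+d['cx'],d['fy']*p[1]/p[2]+d['cy']])
E
python3 - <<'E'
from h import *
print(monitor.observe())
for n in('top','scene'):
    d=cap(n,n+'0'); print(n,d['fx'],d['cx'],d['cy'],d['R'],d['t'])
E
```

```text
pics
{'time_s': 0.0, 'joint_pos': array([-1.50132164e+00,  3.81158174e-01,  1.29822873e+00,  1.25177226e-05,
        1.46360783e+00, -2.15308373e-01]), 'joint_velocities': array([ 0.00061069,  0.00030444,  0.00090645, -0.00054685,  0.00129288,
        0.00064028]), 'tau': array([ 1.13167316e-03, -4.37924588e+01, -2.24554628e+01,  7.13687693e-02,
        3.52216267e-02, -1.21855287e-04]), 'tcp_pos': array([ 0.15449888, -0.52756675,  0.23816889]), 'ee_rot': array([-6.98721879e-04,  9.89879295e-01,  1.41910144e-01,  5.72781284e-05]), 'force': array([ 0.25549464, -0.13520207, -0.67519562]), 'torque': array([0.00365493, 0.00967906, 0.08397906]), 'finger_gap': 0.08787808571730442}
top 441.6317235764875 324.28926952083475 193.7779483592465 [[ 6.12155336e-02 -9.98124474e-01 -4.39514974e-04]
 [-9.76353566e-01 -5.97888319e-02 -2.07747466e-01]
 [ 2.07331552e-01  1.31464940e-02 -9.78182395e-01]] [0.00739842 0.59749807 0.81461705]
scene 477.36163198877836 320.26659967318994 203.37388988448242 [[ 0.08817246  0.99590196  0.02012225]
 [ 0.67523358 -0.04490632 -0.73623572]
 [-0.73231498  0.07850293 -0.67642595]] [-0.08816346 -0.31997472  1.4319204 ]
```

View pics/top0.png

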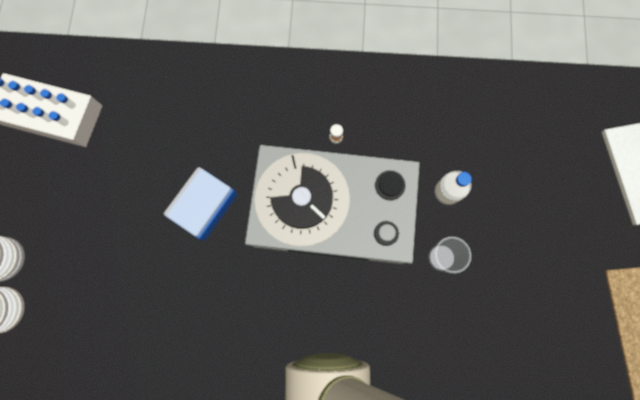

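View pics/scene0.png

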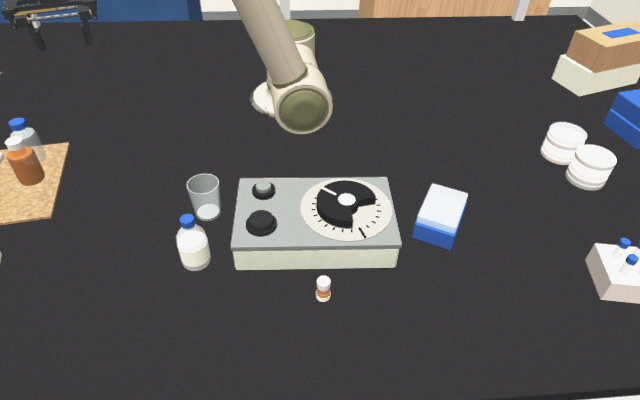

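```bash
python3 - <<'E'
import cv2
a=cv2.imread('pics/top0.png'); b=cv2.resize(a[140:270,240:425],None,fx=4.2,fy=4.2,interpolation=cv2.INTER_CUBIC); cv2.imwrite('pics/top0c.png',b)
a=cv2.imread('pics/scene0.png'); b=cv2.resize(a[165:280,225:405],None,fx=4.2,fy=4.2,interpolation=cv2.INTER_CUBIC); cv2.imwrite('pics/sc0c.png',b)
E
```

```text
(no output)
```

View pics/top0c.png

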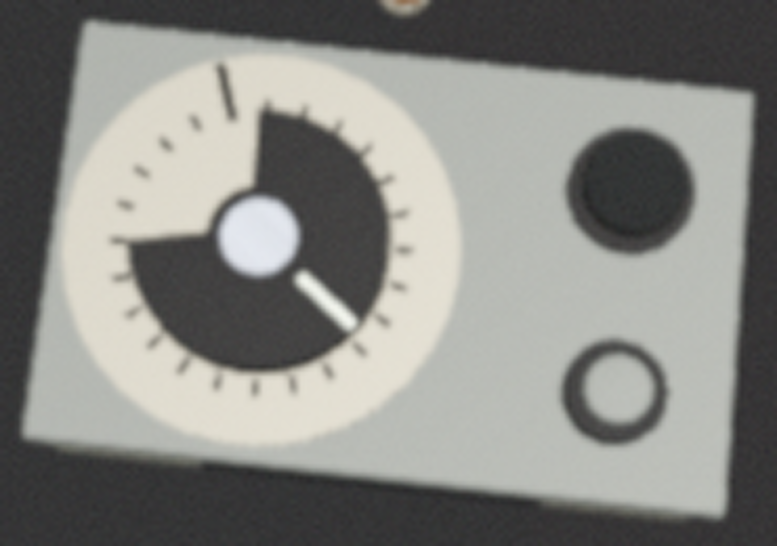

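View pics/sc0c.png

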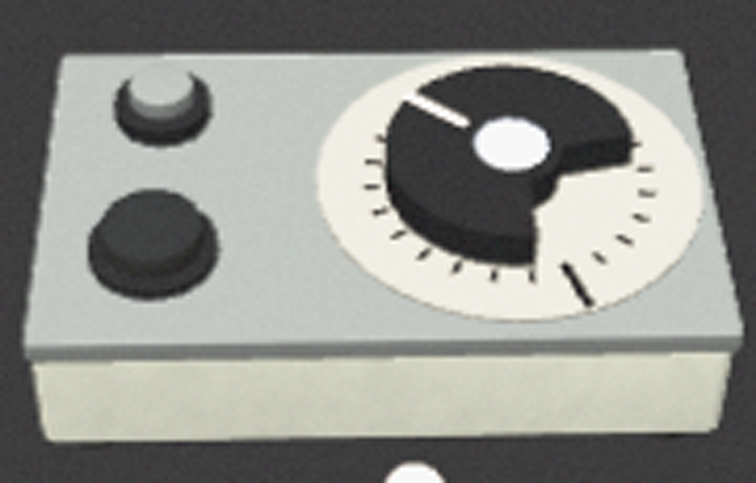

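```bash
cat > m.py <<'E'
from h import *
d=pickle.load(open('pics/top0.pkl','rb'))
def c(x,y,z): return ray(d,240+(x+.5)/4.2-.5,140+(y+.5)/4.2-.5,z)
P={k:c(*v) for k,v in dict(TL=(85,22,.08),TR=(753,92,.08),BR=(727,517,.08),BL=(22,438,.08),ring=(261.5,250,.0825),tip=(354,327,.103),tin=(300,275,.103),lo=(220,66,.0825),li=(234,118,.0825),btn=(618,387,.1),cup=(633,183,.1),bbase=(613,392,.08)).items()}
for k,v in P.items(): print(k,v.round(4))
D=lambda a,b:np.linalg.norm((P[a]-P[b])[:2])
print(D('TL','TR'),D('BL','BR'),D('TL','BL'),D('TR','BR'))
ctr=sum(P[k] for k in('TL','TR','BR','BL'))/4
x=(P['TL']+P['TR']-P['BL']-P['BR'])[:2]; yv=(P['TL']+P['BL']-P['TR']-P['BR'])[:2]
ya=np.arctan2(x[1],x[0]); yb=np.arctan2(yv[1],yv[0])-np.pi/2
print('ctr',ctr,ya,yb); yaw=yb
R=np.array([[np.cos(yaw),-np.sin(yaw)],[np.sin(yaw),np.cos(yaw)]])
ax=ctr[:2]+R@[0,.062]; print('axis',ax,'btn',ctr[:2]+R@[-.05,-.105],'cup',ctr[:2]+R@[.045,-.105])
for k in('tip','tin','lo','li'):
    v=P[k][:2]-P['ring'][:2]; w=P[k][:2]-ax
    print(k,np.linalg.norm(v),np.degrees(np.arctan2(v[1],v[0])),np.linalg.norm(w),np.degrees(np.arctan2(w[1],w[0])))
E
python3 m.py
```

```text
TL [0.6839 0.178  0.08  ]
TR [ 0.6688 -0.139   0.08  ]
BR [ 0.4699 -0.1307  0.08  ]
BL [0.4858 0.1885 0.08  ]
ring [0.5785 0.0863 0.0825]
tip [0.5421 0.0413 0.103 ]
tin [0.5641 0.0669 0.103 ]
lo [0.6654 0.1122 0.0825]
li [0.6405 0.1037 0.0825]
btn [ 0.5228 -0.0774  0.1   ]
cup [ 0.6164 -0.0812  0.1   ]
bbase [ 0.5231 -0.0778  0.08  ]
0.31742100764939685 0.3195705587182679 0.19841307479316841 0.19902825356654058
ctr [0.57711225 0.02418482 0.08      ] -0.04719037200986267 -0.04875876973223381
axis [0.5801341  0.08611114] btn [ 0.52205404 -0.07825341] cup [ 0.61694113 -0.08288366]
tip 0.0578733241973835 -128.9866387828387 0.05876260111940716 -130.35953035410822
tin 0.02411645182234099 -126.56633173104511 0.0249703840871662 -129.88033765734227
lo 0.09068313292487509 16.55664900622441 0.08916971330214371 16.985424038567206
li 0.06443101207371549 15.635564614405201 0.06290784907816141 16.221069669767584
```

```bash
cat > go.py <<'E'
from h import *
from scipy.spatial.transform import Rotation as Ro
def tgt(p,ydeg):
    a=np.radians(ydeg); y=np.array([np.cos(a),np.sin(a),0]); z=np.array([0,0,-1.]); x=np.cross(y,z)
    return np.array(p),Ro.from_matrix(np.c_[x,y,z])
def rows(L,s=None):
    s=s or monitor.observe(); q=s['ee_rot']; R0=Ro.from_quat([q[1],q[2],q[3],q[0]])
    for p,yd in L:
        P,R=tgt(p,yd); d=R0.inv().apply(P-s['tcp_pos'])*100; r=(R0.inv()*R).as_rotvec()
        print('1',*np.round(d,2),*np.round(r,3))
AX=np.array([.579,.086])
def fing(w,u,v,z,ax=AX): # wall angle deg
    a=np.radians(w); U=np.array([np.cos(a),np.sin(a)]); V=np.array([np.sin(a),-np.cos(a)])
    return (np.r_[ax+u*U+v*V,z], w-180)
E
python3 - <<'E'
from go import *
rows([fing(95,.047,.030,.2),fing(95,.047,.030,.14)])
E
```

```text
1 61.84 -50.98 3.9 -0.001 -0.0 0.198
1 61.84 -50.97 9.9 -0.001 -0.0 0.198
```

Call:
arm_command --commands "1 61.8 -51 0 0 0 0.2;1 61.8 -51 0 0 0 0.2;1 61.8 -51 0 0 0 0.2;1 61.8 -51 0 0 0 0.2;1 61.8 -51 0 0 0 0.2;1 61.8 -51 0 0 0 0.2;1 61.8 -51 0 0 0 0.2;1 61.8 -51 0 0 0 0.2;1 61.8 -51 0 0 0 0.2;1 61.8 -51 0 0 0 0.2" --squeeze 20

```text
time_s: 1.35
tcp_pos: [0.5061, -0.0085, 0.2388]
ee_rot: [-0.001, 0.999, 0.042, -0.0]
force: [-0.4, -1.3, -0.3]
finger_gap: 0.0005
```

```bash
python3 - <<'E'
from go import *
rows([fing(95,.047,.030,.2),fing(95,.047,.030,.14)])
print(monitor.observe())
E
```

```text
1 11.06 -13.5 3.9 -0.001 0.0 -0.002
1 11.06 -13.49 9.9 -0.001 0.0 -0.002
{'time_s': 1.35, 'joint_pos': array([-2.51636758e-01,  3.03802208e-01,  1.41524673e+00,  1.10284845e-03,
        1.42308018e+00,  1.23401547e+00]), 'joint_velocities': array([ 1.00328412e+00,  4.44353606e-01, -6.45291897e-01,  9.66825906e-04,
        1.91515568e-01,  9.99349610e-01]), 'tau': array([ -3.88243049, -43.80144596, -19.17622089,   0.18448573,
        -0.14786707,  -1.29782159]), 'tcp_pos': array([ 0.50609789, -0.00850823,  0.23884333]), 'ee_rot': array([-5.99745511e-04,  9.99097220e-01,  4.24779501e-02, -9.85516702e-05]), 'force': array([-0.4402393 , -1.27403016, -0.27199265]), 'torque': array([-0.02918643, -0.05774403, -0.00552365]), 'finger_gap': 0.0005110053772880562}
```

Call:
arm_command --commands "1 11.1 -13.5 3.9 0 0 0;1 11.1 -13.5 3.9 0 0 0;1 11.1 -13.5 3.9 0 0 0;1 11.1 -13.5 9.9 0 0 0;1 11.1 -13.5 9.9 0 0 0;1 11.1 -13.5 9.9 0 0 0"

```text
time_s: 2.1
tcp_pos: [0.6058, 0.1351, 0.1419]
ee_rot: [-0.001, 0.999, 0.042, 0.001]
force: [-0.1, 0.4, 0.6]
finger_gap: 0.0004
```

```bash
python3 - <<'E'
from go import *
d=cap('wrist','w1'); print(d['s']['tcp_pos'],d['s']['force']); print(d['tool_from_camera'])
a=cap('top','t1')['color'][:,:,::-1]; b=cv2.resize(a[140:270,240:425],None,fx=4.2,fy=4.2,interpolation=cv2.INTER_CUBIC); cv2.imwrite('pics/t1c.png',b)
E
```

```text
[0.60582039 0.13507465 0.14186783] [-0.13518486  0.37977184  0.58861081]
[[-9.90281983e-04 -9.57790116e-01 -2.87466715e-01  7.62350703e-02]
 [ 9.99999499e-01 -9.05580339e-04 -4.27616772e-04  3.14405103e-04]
 [ 1.49242913e-04 -2.87466995e-01  9.57790533e-01 -1.44754151e-01]
 [ 0.00000000e+00  0.00000000e+00  0.00000000e+00  1.00000000e+00]]
```

View pics/w1.png

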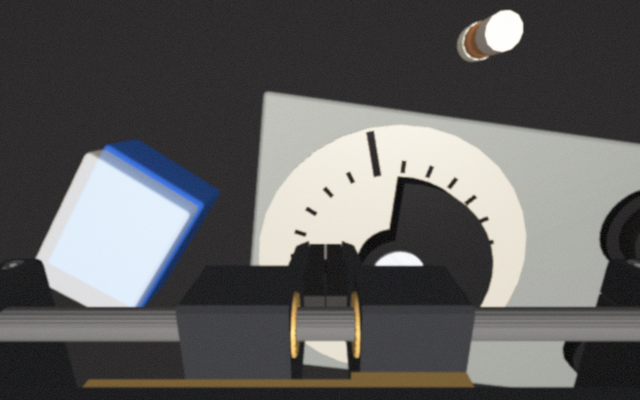

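View pics/t1c.png

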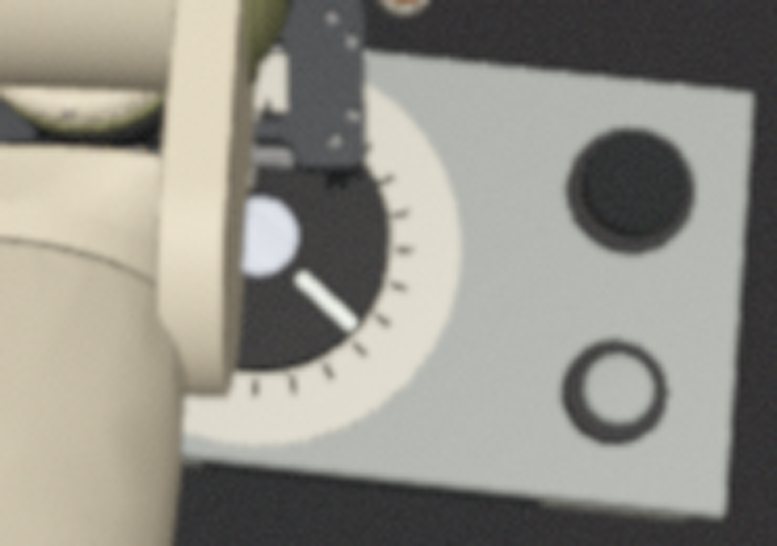

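```bash
python3 - <<'E'
from go import *
print(monitor.observe()['tcp_pos'])
rows([fing(95,.047,.030,.0865)])
E
```

```text
[0.6060765  0.13497463 0.14256785]
1 -0.15 -0.05 5.61 -0.001 -0.004 -0.003
```

Call:
arm_command --commands "1 -0.1 0 2 0 0 0;1 -0.1 0 4 0 0 0;1 -0.1 0 5.2 0 0 0;1 -0.1 0 5.2 0 0 0;1 -0.1 0 5.2 0 0 0"

```text
time_s: 2.82
tcp_pos: [0.6058, 0.1349, 0.0917]
ee_rot: [-0.001, 0.999, 0.042, 0.003]
force: [0.3, -0.9, -0.4]
finger_gap: 0.0006
```

```bash
python3 - <<'E'
from go import *
s=monitor.observe(); print(s['tcp_pos'],s['force'],s['ee_rot'])
rows([fing(95,.047,v,.086) for v in (.024,.018,.012)])
E
```

```text
[0.6057994  0.13490074 0.09172619] [ 0.30417129 -0.93722192 -0.37225889] [-5.45828646e-04  9.99114556e-01  4.19744832e-02  2.81935499e-03]
1 -0.7 -0.06 0.57 -0.001 -0.006 -0.003
1 -1.3 -0.06 0.57 -0.001 -0.006 -0.003
1 -1.9 -0.06 0.56 -0.001 -0.006 -0.003
```

```bash
python3 - <<'E'
from go import *
rows([fing(95,.047,v,.0865) for v in (.024,.018,.014,.012)]+[fing(95+w,.047,.012,.0865) for w in (2,5,9,13,18,23)])
E
```

```text
1 -0.7 -0.06 0.52 -0.001 -0.006 -0.003
1 -1.3 -0.06 0.52 -0.001 -0.006 -0.003
1 -1.7 -0.06 0.51 -0.001 -0.006 -0.003
1 -1.9 -0.06 0.51 -0.001 -0.006 -0.003
1 -2.06 -0.09 0.51 -0.001 -0.006 -0.038
1 -2.31 -0.14 0.51 -0.001 -0.006 -0.091
1 -2.65 -0.18 0.51 -0.0 -0.006 -0.16
1 -2.99 -0.2 0.51 -0.0 -0.006 -0.23
1 -3.41 -0.19 0.5 0.0 -0.006 -0.317
1 -3.83 -0.14 0.5 0.0 -0.006 -0.405
```

Call:
arm_command --commands "1 -0.7 -0.06 0.4 0 -0.005 0;1 -1.3 -0.06 0.4 0 -0.005 0;1 -1.7 -0.06 0.4 0 -0.005 0;1 -1.9 -0.06 0.4 0 -0.005 0;1 -2.06 -0.09 0.4 0 -0.005 -0.04;1 -2.31 -0.14 0.4 0 -0.005 -0.09;1 -2.65 -0.18 0.4 0 -0.005 -0.16;1 -2.99 -0.2 0.4 0 -0.005 -0.23;1 -3.41 -0.19 0.4 0 -0.005 -0.317;1 -3.83 -0.14 0.4 0 -0.005 -0.405"

```text
time_s: 4.08
tcp_pos: [0.568, 0.1333, 0.0878]
ee_rot: [0.0, 0.97, 0.243, 0.001]
force: [3.3, 0.3, -0.6]
finger_gap: 0.0006
```

```bash
python3 - <<'E'
from go import *
s=monitor.observe(); print(s['tcp_pos'],s['force'],s['ee_rot'])
rows([fing(118+w,.047,.012,.087) for w in range(5,51,5)])
a=cap('top','t2')['color'][:,:,::-1]; b=cv2.resize(a[140:270,240:425],None,fx=4.2,fy=4.2,interpolation=cv2.INTER_CUBIC); cv2.imwrite('pics/t2c.png',b)
E
```

```text
[0.56800794 0.13325894 0.08778692] [ 3.30296397  0.3203652  -0.60614608] [1.78155825e-04 9.69900086e-01 2.43499834e-01 1.27356409e-03]
1 -0.46 -0.1 0.08 0.001 -0.002 -0.084
1 -0.88 -0.15 0.08 0.001 -0.002 -0.171
1 -1.31 -0.17 0.08 0.001 -0.002 -0.259
1 -1.73 -0.14 0.07 0.001 -0.002 -0.346
1 -2.15 -0.09 0.07 0.001 -0.002 -0.433
1 -2.56 0.01 0.07 0.002 -0.002 -0.52
1 -2.96 0.14 0.07 0.002 -0.002 -0.608
1 -3.35 0.31 0.07 0.002 -0.002 -0.695
1 -3.72 0.5 0.07 0.002 -0.002 -0.782
1 -4.08 0.74 0.07 0.002 -0.002 -0.869
```

View pics/t2c.png

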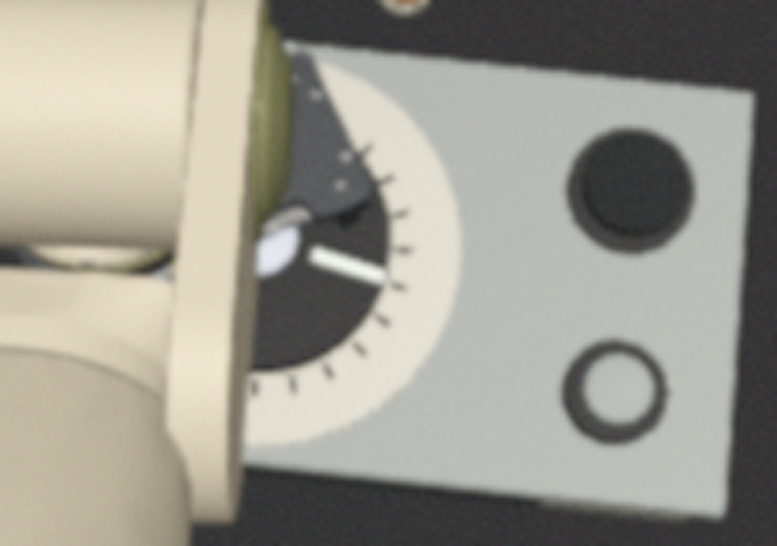

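The dial follows: its index has moved from crop (354,329) to (382,276), while the housing and scale marks have not moved. The push force is about 3 N. Continuing the arc.

Call:
arm_command --commands "1 -0.46 -0.1 0.05 0 0 -0.084;1 -0.88 -0.15 0.05 0 0 -0.171;1 -1.31 -0.17 0.05 0 0 -0.259;1 -1.73 -0.14 0.05 0 0 -0.346;1 -2.15 -0.09 0.05 0 0 -0.433;1 -2.56 0.01 0.05 0 0 -0.52;1 -2.96 0.14 0.05 0 0 -0.608;1 -3.35 0.31 0.05 0 0 -0.695;1 -3.72 0.5 0.05 0 0 -0.782;1 -4.08 0.74 0.05 0 0 -0.869"

```text
time_s: 5.38
tcp_pos: [0.5357, 0.1074, 0.0876]
ee_rot: [0.001, 0.776, 0.631, 0.002]
force: [2.8, 3.1, 0.1]
finger_gap: 0.0004
```

```bash
python3 - <<'E'
from go import *
s=monitor.observe(); print(s['tcp_pos'],s['force'],s['ee_rot'])
rows([fing(168+w,.047,.012,.087) for w in range(5,51,5)])
a=cap('top','t3')['color'][:,:,::-1]; b=cv2.resize(a[140:270,240:425],None,fx=4.2,fy=4.2,interpolation=cv2.INTER_CUBIC); cv2.imwrite('pics/t3c.png',b)
E
```

```text
[0.53572988 0.10740387 0.08756871] [2.84381115 3.13346983 0.1167365 ] [0.00093502 0.77573483 0.63105622 0.00162604]
1 -0.41 -0.11 0.06 0.004 -0.001 -0.083
1 -0.83 -0.16 0.06 0.004 -0.001 -0.17
1 -1.25 -0.18 0.05 0.004 -0.001 -0.257
1 -1.67 -0.16 0.05 0.004 -0.001 -0.345
1 -2.09 -0.1 0.05 0.004 -0.001 -0.432
1 -2.5 -0.0 0.05 0.004 -0.0 -0.519
1 -2.91 0.13 0.05 0.004 -0.0 -0.606
1 -3.3 0.29 0.05 0.004 -0.0 -0.694
1 -3.67 0.49 0.05 0.004 0.0 -0.781
1 -4.03 0.72 0.05 0.004 0.0 -0.868
```

View pics/t3c.png

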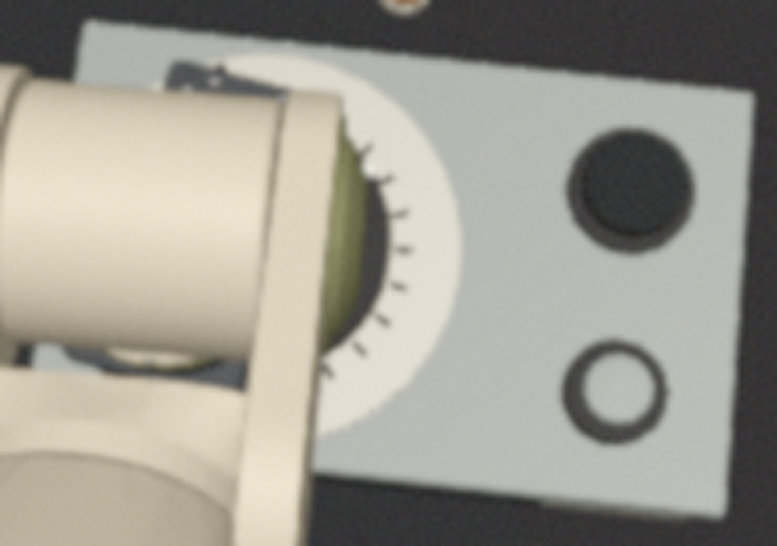

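Call:
arm_command --commands "1 -0.41 -0.11 0.05 0 0 -0.083;1 -0.83 -0.16 0.05 0 0 -0.17;1 -1.25 -0.18 0.05 0 0 -0.257;1 -1.67 -0.16 0.05 0 0 -0.345;1 -2.09 -0.1 0.05 0 0 -0.432;1 -2.5 0 0.05 0 0 -0.519;1 -2.91 0.13 0.05 0 0 -0.606;1 -3.3 0.29 0.05 0 0 -0.694;1 -3.67 0.49 0.05 0 0 -0.781;1 -4.03 0.72 0.05 0 0 -0.868"

```text
time_s: 6.68
tcp_pos: [0.5342, 0.0665, 0.0871]
ee_rot: [0.001, 0.437, 0.9, 0.001]
force: [-1.0, 3.0, 1.4]
finger_gap: 0.0002
```

```bash
python3 - <<'E'
from go import *
s=monitor.observe(); print(s['tcp_pos'],s['force'],s['ee_rot'])
a=cap('scene','s4')['color'][:,:,::-1]; b=cv2.resize(a[165:280,225:405],None,fx=4.2,fy=4.2,interpolation=cv2.INTER_CUBIC); cv2.imwrite('pics/s4c.png',b)
rows([fing(218+w,.047,.012,.087) for w in range(3,25,3)])
E
```

```text
[0.53420785 0.06651507 0.08705374] [-1.01353561  2.96155101  1.3931427 ] [8.63908774e-04 4.36807679e-01 8.99553865e-01 1.07239391e-03]
1 -0.23 -0.02 0.0 0.003 0.001 -0.045
1 -0.48 -0.06 0.0 0.002 0.001 -0.098
1 -0.73 -0.09 0.0 0.002 0.001 -0.15
1 -0.98 -0.11 0.0 0.002 0.001 -0.203
1 -1.24 -0.12 0.0 0.002 0.001 -0.255
1 -1.49 -0.11 0.0 0.002 0.001 -0.307
1 -1.74 -0.09 0.0 0.002 0.001 -0.36
1 -2.0 -0.05 0.0 0.002 0.001 -0.412
```

View pics/s4c.png

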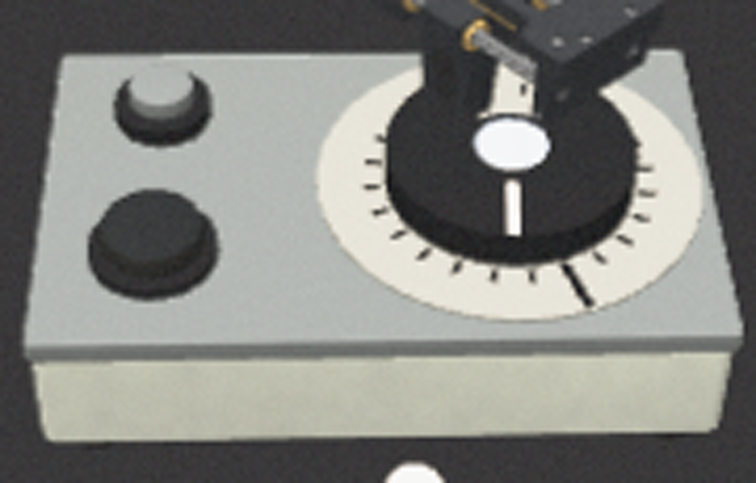

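```bash
cat > ms.py <<'E'
from h import *
d=pickle.load(open('pics/scene0.pkl','rb'))
def c(x,y,z): return ray(d,225+(x+.5)/4.2-.5,165+(y+.5)/4.2-.5,z)
def meas(tip,tin,li=(566,265),lo=(590,305)):
    T,I,L,O=c(*tip,.103),c(*tin,.103),c(*li,.0825),c(*lo,.0825)
    an=lambda a,b=None:np.degrees(np.arctan2(*(a-b)[[1,0]]))
    print('tip',T,'in',I,'li',L,'lo',O,'len',np.linalg.norm(T-I),np.linalg.norm(L-O))
    print('dir index',an(T,I),'dir long',an(O,L))
    for A in ([.579,.086,0],[.5801,.0861,0]):
        A=np.array(A); print('about axis',an(T,A),an(I,A),'long',an(L,A),an(O,A),np.linalg.norm((T-A)[:2]),np.linalg.norm((L-A)[:2]))
if __name__=='__main__':
    for k,v in dict(left=(317,185),right=(702,185),top=(510,55),bot=(510,320)).items(): print(k,c(*v,.0825))
    meas((513,236),(513,180))
E
python3 ms.py
```

```text
left [ 0.5791333  -0.00479193  0.0825    ]
right [0.59140666 0.1784243  0.0825    ]
top [0.48874979 0.09922648 0.0825    ]
bot [0.67219448 0.07559941 0.0825    ]
tip [0.64016057 0.07991169 0.103     ] in [0.60360449 0.08466095 0.103     ] li [0.63999442 0.10553906 0.0825    ] lo [0.66560554 0.11256183 0.0825    ] len 0.036863295937107875 0.02655651714199368
dir index -7.402240029676897 dir long 15.334043287674318
about axis -5.684854137530292 -3.1151322351562984 long 17.76243290147846 17.050722132041336 0.06146285500903154 0.0640475945454539
about axis -5.882681191871563 -3.503528112217312 long 17.981121107654644 17.19599031937361 0.06037853060795822 0.06296998354290091
```

Call:
arm_command --commands "1 -0.23 -0.02 0 0 0 -0.045;1 -0.48 -0.06 0 0 0 -0.098;1 -0.73 -0.09 0 0 0 -0.15;1 -0.98 -0.11 0 0 0 -0.203;1 -1.24 -0.12 0 0 0 -0.255;1 -1.49 -0.11 0 0 0 -0.307;1 -1.65 -0.1 0 0 0 -0.34;1 -1.65 -0.1 0 0 0 -0.34"

```text
time_s: 7.72
tcp_pos: [0.5436, 0.0526, 0.087]
ee_rot: [0.001, 0.277, 0.961, 0.001]
force: [-1.4, 0.6, 1.6]
finger_gap: 0.0005
```

```bash
python3 - <<'E'
from go import *
s=monitor.observe(); print(s['tcp_pos'],s['force'],s['ee_rot'])
a=cap('scene','s5')['color'][:,:,::-1]; b=cv2.resize(a[190:250,310:385],None,fx=9,fy=9,interpolation=cv2.INTER_CUBIC); cv2.imwrite('pics/s5c.png',b)
E
```

```text
[0.54358101 0.05255515 0.08696801] [-1.41948118  0.64673344  1.59548914] [7.47770724e-04 2.77481939e-01 9.60730348e-01 6.41915659e-04]
```

View pics/s5c.png

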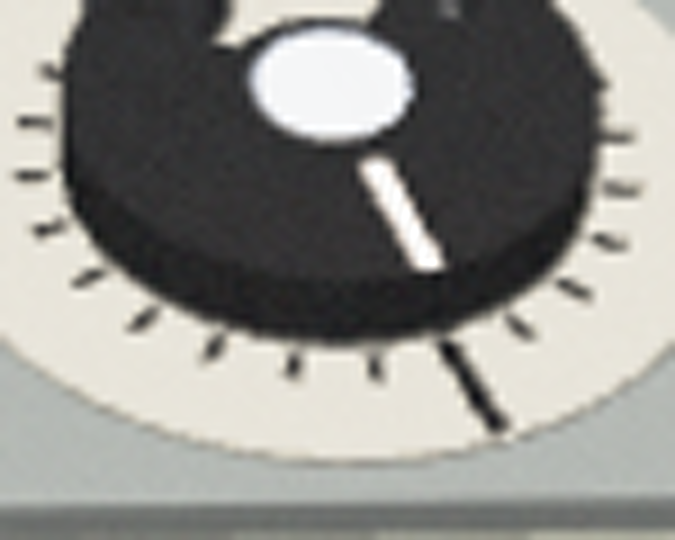

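```bash
cat > ma.py <<'E'
from h import *
from scipy.optimize import least_squares
d=pickle.load(open('pics/scene0.pkl','rb'))
def c(x,y,z): return ray(d,310+(x+.5)/9-.5,190+(y+.5)/9-.5,z)[:2]
tk=[(50,72),(35,122),(32,176),(48,229),(88,279),(143,320),(215,347),(294,364),(376,366),None,(520,327),(575,289),(610,240),(624,188),(616,136)]
X=[(i-9,c(*t,.0825)) for i,t in enumerate(tk) if t]
def f(p): return np.concatenate([p[:2]+p[2]*np.array([np.cos(p[3]+np.radians(15)*i),np.sin(p[3]+np.radians(15)*i)])-x for i,x in X])
r=least_squares(f,[.58,.086,.065,.29]); A=r.x[:2]
print('axis',A,'rad',r.x[2],'long deg',np.degrees(r.x[3]),'res',np.sqrt(np.mean(r.fun**2)))
def ang(p): v=p-A; return np.degrees(np.arctan2(v[1],v[0])),np.linalg.norm(v)
def show(tip,tin,li=(446,343),lo=(499,428)):
    print('tip',ang(c(*tip,.103)),'tin',ang(c(*tin,.103)),'li',ang(c(*li,.0825)),'lo',ang(c(*lo,.0825)))
    a=c(*tip,.103)-c(*tin,.103); b=c(*lo,.0825)-c(*li,.0825); print('dirs',[np.degrees(np.arctan2(q[1],q[0])) for q in(a,b)])
if __name__=='__main__':
    show((430,270),(374,158))
E
python3 ma.py
```

```text
axis [0.5797728  0.08689857] rad 0.06628231363580396 long deg 16.852703265944868 res 0.00035299392462939016
tip (np.float64(12.955281682084454), np.float64(0.059924627012376254)) tin (np.float64(15.202153953244785), np.float64(0.02421198176720178)) li (np.float64(16.807598130519906), np.float64(0.06273932258971357)) lo (np.float64(16.629727325150853), np.float64(0.08922747409874593))
dirs [np.float64(11.43351897497761), np.float64(16.208439058546677)]
```

```bash
python3 - <<'E'
from go import *
s=monitor.observe(); a=np.radians(3.7); A=np.array([.5797,.0869]); p=s['tcp_pos'][:2]-A
print(p, s['tcp_pos'],s['force'])
q=np.array([[np.cos(a),-np.sin(a)],[np.sin(a),np.cos(a)]])@p+A
rows([(np.r_[q,.087],57.8+3.7)])
E
```

```text
[-0.03609896 -0.03435044] [0.54360104 0.05254956 0.08698759] [-2.42712783  0.63333125  1.6471526 ]
1 -0.31 -0.07 -0.0 0.002 0.001 -0.065
```

Call:
arm_command --commands "1 -0.1 -0.02 0 0 0 -0.02;1 -0.2 -0.04 0 0 0 -0.04;1 -0.31 -0.07 0 0 0 -0.065;1 -0.31 -0.07 0 0 0 -0.065"

```text
time_s: 8.28
tcp_pos: [0.546, 0.0502, 0.087]
ee_rot: [0.001, 0.246, 0.969, 0.001]
force: [-1.6, 0.7, -0.3]
finger_gap: 0.0001
```

```bash
python3 - <<'E'
from go import *
s=monitor.observe(); print(s['tcp_pos'],s['force'],s['ee_rot'])
a=cap('scene','s6')['color'][:,:,::-1]; b=cv2.resize(a[190:250,310:385],None,fx=9,fy=9,interpolation=cv2.INTER_CUBIC); cv2.imwrite('pics/s6c.png',b)
E
```

```text
[0.54595981 0.05020368 0.08698658] [-1.59764124  0.6523033  -0.30046496] [9.20889316e-04 2.46074167e-01 9.69250356e-01 6.35874305e-04]
```

View pics/s6c.png

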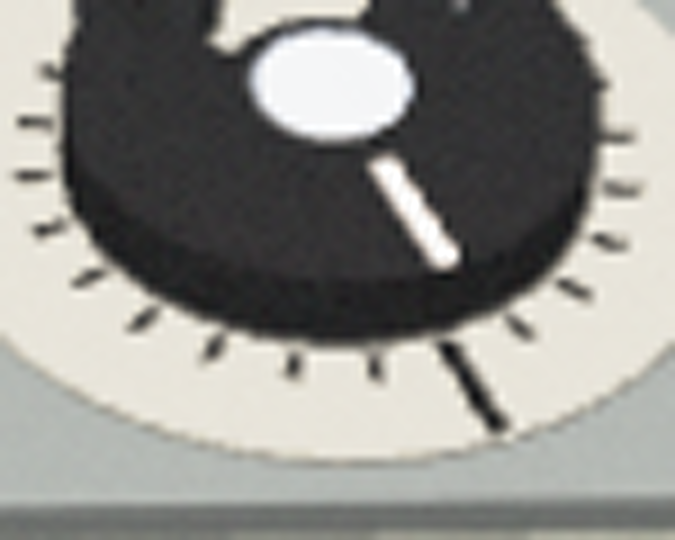

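```bash
python3 - <<'E'
from ma import *
show((447,264),(385,158))
from go import *
w=237.8+3.7
rows([(fing(w,.047,.012+.01,.087)),(fing(w,.047,.012+.01,.20))])
print(monitor.observe()['tcp_pos'])
E
```

```text
axis [0.5797728  0.08689857] rad 0.06628231363580396 long deg 16.852703265944868 res 0.00035299392462939016
tip (np.float64(16.900990926371374), np.float64(0.059422964851313334)) tin (np.float64(20.35041271316209), np.float64(0.025089571992991926)) li (np.float64(16.807598130519906), np.float64(0.06273932258971357)) lo (np.float64(16.629727325150853), np.float64(0.08922747409874593))
dirs [np.float64(14.386749532471262), np.float64(16.208439058546677)]
1 1.0 0.02 -0.0 0.002 0.002 -0.0
1 0.99 0.04 -11.3 0.002 0.002 -0.0
[0.54596206 0.05021789 0.08700955]
```

Call:
arm_command --commands "1 0.3 0 0 0 0 0;1 0.6 0 0 0 0 0;1 1 0 0 0 0 0;1 1 0 0 0 0 0;1 1 0 -3 0 0 0;1 1 0 -7 0 0 0;1 1 0 -11 0 0 0;1 1 0 -11 0 0 0"

```text
time_s: 9.32
tcp_pos: [0.5381, 0.0548, 0.1997]
ee_rot: [0.004, 0.246, 0.969, 0.001]
force: [-0.4, 0.7, -0.1]
finger_gap: 0.0004
```

```bash
python3 - <<'E'
from go import *
s=monitor.observe(); print(s['tcp_pos'],s['force'],s['ee_rot'])
rows([((.5225,-.0775,.18),20),((.5225,-.0775,.18),-20)])
E
```

```text
[0.53806309 0.05483722 0.19973044] [-0.40446492  0.67306807 -0.10496281] [0.00398952 0.24621086 0.96920754 0.00101539]
1 -4.93 -12.38 1.96 0.006 0.005 0.724
1 -4.93 -12.38 1.96 0.008 0.003 1.422
```

Call:
arm_command --commands "1 -4.93 -12.38 0 0 0 0;1 -4.93 -12.38 0 0 0 0;1 -4.93 -12.38 0 0 0 0;1 -4.93 -12.38 0 0 0 0"

```text
time_s: 9.82
tcp_pos: [0.5221, -0.0774, 0.1988]
ee_rot: [0.003, 0.247, 0.969, 0.001]
force: [-0.2, 0.1, -0.5]
finger_gap: 0.0005
```

```bash
python3 - <<'E'
from go import *
s=monitor.observe(); print(s['tcp_pos'],s['force'],s['ee_rot'])
a=cap('scene','s7')['color'][:,:,::-1]; b=cv2.resize(a[190:250,310:385],None,fx=9,fy=9,interpolation=cv2.INTER_CUBIC); cv2.imwrite('pics/s7c.png',b)
a=cap('top','t7')['color'][:,:,::-1]; b=cv2.resize(a[140:270,240:425],None,fx=4.2,fy=4.2,interpolation=cv2.INTER_CUBIC); cv2.imwrite('pics/t7c.png',b)
E
```

```text
[ 0.52206663 -0.07744636  0.1988327 ] [-0.17081671  0.07808176 -0.52108452] [0.00331247 0.24672304 0.96907955 0.00126486]
```

View pics/s7c.png

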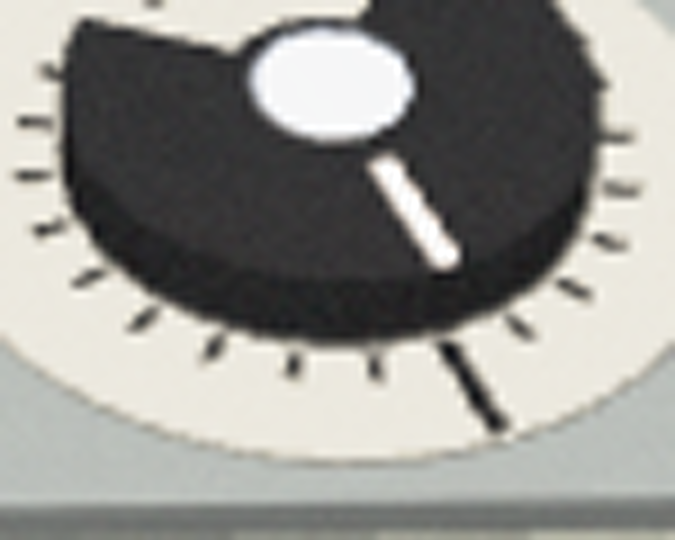

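View pics/t7c.png

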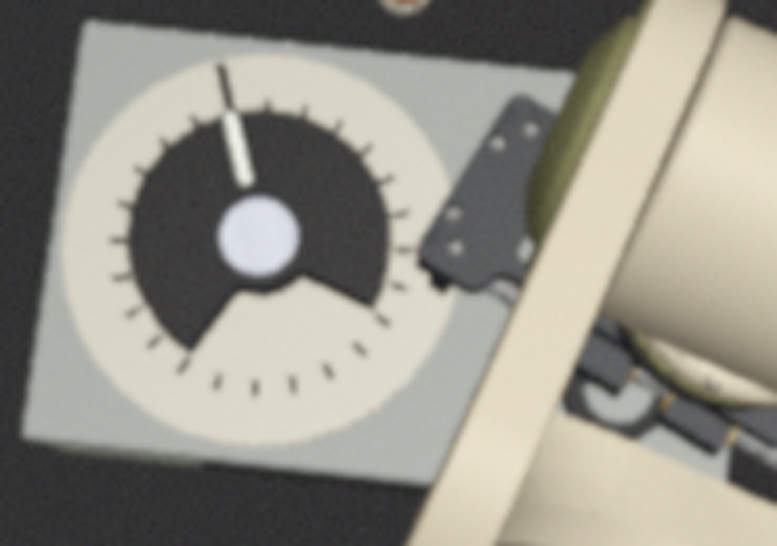

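```bash
python3 - <<'E'
import cv2
a=cv2.imread('pics/t7.png'); b=cv2.resize(a[150:205,265:345],None,fx=10,fy=10,interpolation=cv2.INTER_CUBIC); cv2.imwrite('pics/t7d.png',b)
E
```

```text
(no output)
```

View pics/t7d.png

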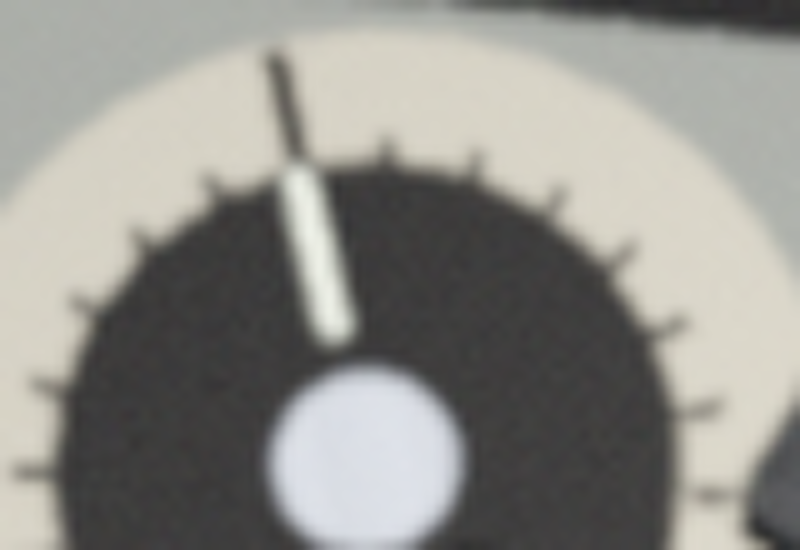

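```bash
python3 - <<'E'
from h import *
from scipy.optimize import least_squares
d=pickle.load(open('pics/top0.pkl','rb'))
c1=lambda x,y,z:ray(d,265+(x+.5)/10-.5,150+(y+.5)/10-.5,z)[:2]
c2=lambda x,y,z:ray(d,240+(x+.5)/4.2-.5,140+(y+.5)/4.2-.5,z)[:2]
a=[(388,152),(475,167),(555,203),(622,258),(672,326),(708,409),(713,496)]
b=[(121,240),(122,277),(135,313),(155,343),(183,366),(217,383),(254,388),(293,384),(328,371),(362,349),(383,321)]
X=[(-1-i,c1(*t,.0825)) for i,t in enumerate(a)]+[(6+i,c2(*t,.0825)) for i,t in enumerate(b)]+[(i,c1(*t,.0825)) for i,t in zip((5,4,3,2,1),[(35,472),(46,386),(85,305),(145,242),(217,190)])]
def f(p): 
    # angular residual perpendicular to radius + weak radial
    o=[]
    for i,x in X:
        t=p[3]+np.radians(15)*i; u=np.array([np.cos(t),np.sin(t)]); v=x-p[:2]
        o+=[u[0]*v[1]-u[1]*v[0], .2*(u@v-p[2])]
    return np.array(o)
r=least_squares(f,[.58,.086,.065,.29]);A=r.x[:2];print(r.x,np.degrees(r.x[3]),np.sqrt(np.mean(r.fun**2)))
for n,p in dict(tip=c1(299,164,.103),tin=c1(337,346,.103),li=c1(297,157,.0825),lo=c1(275,52,.0825)).items():
    v=p-A; print(n,np.degrees(np.arctan2(v[1],v[0])),np.linalg.norm(v))
E
```

```text
[0.58169986 0.09715168 0.06580641 0.17169329] 9.83730116094864 0.0028890060908515437
tip 6.783922190946314 0.05709181463092547
tin -8.443661481481044 0.021590963196586467
li 8.071913967132959 0.06435229799641608
lo 10.01835542307708 0.08623371175607997
```

```bash
python3 - <<'E'
from h import *
from scipy.optimize import least_squares
d=pickle.load(open('pics/top0.pkl','rb'))
c1=lambda x,y,z:ray(d,265+(x+.5)/10-.5,150+(y+.5)/10-.5,z)[:2]
c2=lambda x,y,z:ray(d,240+(x+.5)/4.2-.5,140+(y+.5)/4.2-.5,z)[:2]
a=[(388,152),(475,167),(555,203),(622,258),(672,326),(708,409),(713,496)]
b=[(121,240),(122,277),(135,313),(155,343),(183,366),(217,383),(254,388),(293,384),(328,371),(362,349),(383,321)]
X=[(-1-i,c1(*t,.0825)) for i,t in enumerate(a)]+[(5+i,c2(*t,.0825)) for i,t in enumerate(b)]+[(i,c1(*t,.0825)) for i,t in zip((5,4,3,2,1),[(35,472),(46,386),(85,305),(145,242),(217,190)])]
def f(p): 
    o=[]
    for i,x in X:
        t=p[3]+np.radians(15)*i; u=np.array([np.cos(t),np.sin(t)]); v=x-p[:2]
        o+=[u[0]*v[1]-u[1]*v[0], .2*(u@v-p[2])]
    return np.array(o)
r=least_squares(f,[.58,.086,.065,.29]);A=r.x[:2];print(r.x,np.degrees(r.x[3]),np.sqrt(np.mean(r.fun**2)))
for n,p in dict(tip=c1(299,164,.103),tin=c1(337,346,.103),li=c1(297,157,.0825),lo=c1(275,52,.0825)).items():
    v=p-A; print(n,np.degrees(np.arctan2(v[1],v[0])),np.linalg.norm(v))
E
```

```text
[0.58080971 0.08646667 0.066252   0.28964319] 16.595332088818658 0.0002550115991445898
tip 16.840024708102074 0.0601621621652098
tin 18.664051436381285 0.023481972643116102
li 16.975185084479957 0.06754785969374502
lo 16.664845643655912 0.08957108721357286
```

Both cameras agree: the index tip is at 16.8–16.9° and the long line at 16.6–16.9°. Now the button.

Call:
arm_command --commands "1 0 0 3 0 0 0;1 0 0 6 0 0 0;1 0 0 8 0 0 0;1 0 0 8.5 0 0 0;1 0 0 8.5 0 0 0"

```text
time_s: 10.55
tcp_pos: [0.5232, -0.0755, 0.1145]
ee_rot: [0.004, 0.245, 0.97, 0.001]
force: [-0.5, 0.7, 0.4]
finger_gap: 0.0002
```

```bash
python3 - <<'E'
from go import *
s=monitor.observe(); print(s['tcp_pos'],s['force'])
a=cap('scene','s8')['color'][:,:,::-1]; b=cv2.resize(a[150:250,225:325],None,fx=6,fy=6,interpolation=cv2.INTER_CUBIC); cv2.imwrite('pics/s8c.png',b)
E
```

```text
[ 0.52315335 -0.0755152   0.11445414] [-0.50846945  0.69685475  0.41834994]
```

View pics/s8c.png

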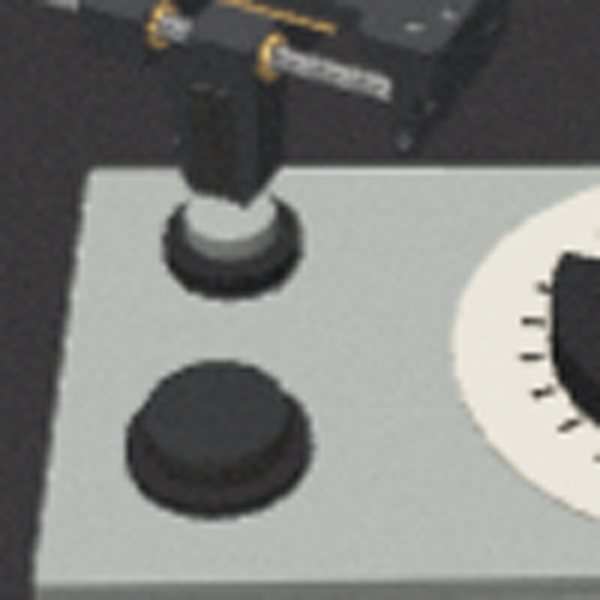

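Call:
arm_command --commands "1 -0.07 -0.25 0.3 0 0 0;1 -0.07 -0.25 0.6 0 0 0;1 -0.07 -0.25 0.8 0 0 0;1 -0.07 -0.25 1 0 0 0"

```text
time_s: 11.1
tcp_pos: [0.5228, -0.0783, 0.1047]
ee_rot: [0.004, 0.245, 0.969, 0.001]
force: [-0.3, -0.8, 0.1]
finger_gap: 0.0002
```

Call:
arm_command --commands "1 0 0 0.2 0 0 0;1 0 0 0.4 0 0 0;1 0 0 0.6 0 0 0"

```text
time_s: 11.48
tcp_pos: [0.5229, -0.0783, 0.0988]
ee_rot: [0.004, 0.245, 0.969, 0.001]
force: [-0.5, 0.1, 3.6]
finger_gap: 0.0008
```

Call:
arm_command --commands "1 0 0 0.15 0 0 0;1 0 0 0.3 0 0 0;1 0 0 0.3 0 0 0"

```text
time_s: 11.85
tcp_pos: [0.5229, -0.0784, 0.0963]
ee_rot: [0.004, 0.245, 0.969, 0.001]
force: [-3.3, 0.6, 9.9]
finger_gap: 0.0006
```

Call:
arm_command --commands "1 0 0 0.15 0 0 0;1 0 0 0.3 0 0 0;1 0 0 0.3 0 0 0"

```text
time_s: 12.22
tcp_pos: [0.523, -0.0784, 0.096]
ee_rot: [0.006, 0.245, 0.97, 0.001]
force: [-10.5, 2.9, 29.2]
finger_gap: 0.0003
```

```bash
python3 - <<'E'
from go import *
s=monitor.observe(); print(s['tcp_pos'],s['force'])
a=cap('scene','s9')['color'][:,:,::-1]; b=cv2.resize(a[165:225,245:305],None,fx=9,fy=9,interpolation=cv2.INTER_CUBIC); cv2.imwrite('pics/s9c.png',b)
E
```

```text
[ 0.52301251 -0.0784083   0.09599254] [-10.46758445   2.85048045  29.22522786]
```

View pics/s9c.png

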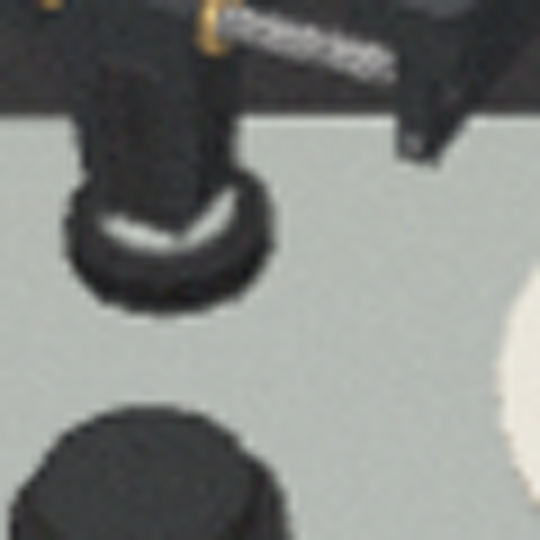

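```bash
python3 - <<'E'
import cv2,numpy as np
a=cv2.imread('pics/scene0.png')[170:210,245:285]; b=cv2.imread('pics/top0.png')[212:252,366:406]
cv2.imwrite('pics/btn.png',np.hstack([cv2.resize(i,None,fx=10,fy=10,interpolation=cv2.INTER_CUBIC) for i in(a,b)]))
E
```

```text
(no output)
```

View pics/btn.png

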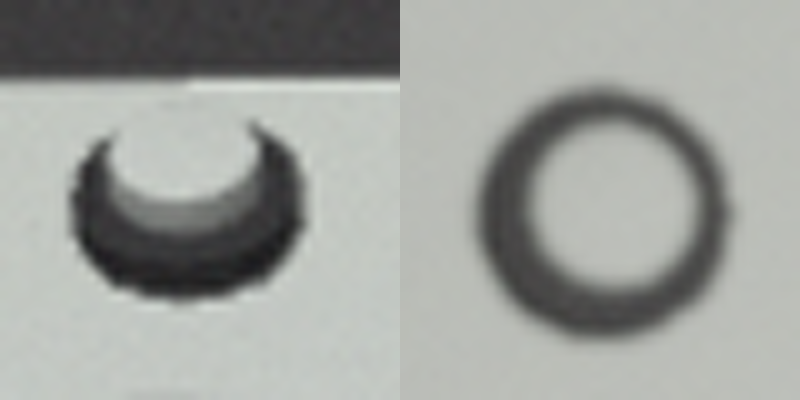

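```bash
python3 - <<'E'
from h import *
d=pickle.load(open('pics/scene0.pkl','rb'))
for z in(.08,.085,.09,.096,.1,.102,.104): print(z, ray(d,245+18.4,170+20,z).round(4), ray(d,245+18.4,170+23.5,z)[0].round(4),'pressed',ray(d,245+18,165+(247.5)/9,z)[0].round(4))
E
```

```text
0.08 [ 0.5147 -0.0777  0.08  ] 0.5257 pressed 0.5225
0.085 [ 0.5204 -0.0774  0.085 ] 0.5314 pressed 0.5282
0.09 [ 0.5262 -0.0771  0.09  ] 0.5371 pressed 0.534
0.096 [ 0.5332 -0.0767  0.096 ] 0.544 pressed 0.5408
0.1 [ 0.5378 -0.0765  0.1   ] 0.5485 pressed 0.5454
0.102 [ 0.5401 -0.0764  0.102 ] 0.5508 pressed 0.5477
0.104 [ 0.5424 -0.0762  0.104 ] 0.5531 pressed 0.55
```

The hard stop came at z = 0.096. The image puts the button's rest top at about 0.101–0.102 and the housing rim at about 0.091, so this is the button's full travel. Releasing now.

Call:
arm_command --commands "1 0 0 -0.5 0 0 0;1 0 0 -1.5 0 0 0;1 0 0 -4 0 0 0;1 0 0 -8 0 0 0;1 0 0 -12 0 0 0;1 0 0 -12 0 0 0;1 0 0 -12 0 0 0"

```text
time_s: 13.15
tcp_pos: [0.5214, -0.0781, 0.2151]
ee_rot: [0.005, 0.245, 0.97, 0.001]
force: [-0.9, -0.9, 0.3]
finger_gap: 0.0006
```

```bash
python3 - <<'E'
from go import *
s=monitor.observe(); print(s['time_s'],s['tcp_pos'],s['force'],s['joint_velocities'])
a=cap('scene','s10')['color'][:,:,::-1]; b=cv2.resize(a[165:280,225:405],None,fx=4.2,fy=4.2,interpolation=cv2.INTER_CUBIC); cv2.imwrite('pics/s10c.png',b)
b=cv2.resize(a[190:250,310:385],None,fx=9,fy=9,interpolation=cv2.INTER_CUBIC); cv2.imwrite('pics/s10d.png',b)
cap('top','t10')
E
```

```text
13.15 [ 0.52136681 -0.07812817  0.21513825] [-0.88878858 -0.85691308  0.30235551] [-0.00048786  0.01370718  0.01273683  0.00013223  0.00095857 -0.00053306]
```

View pics/s10c.png

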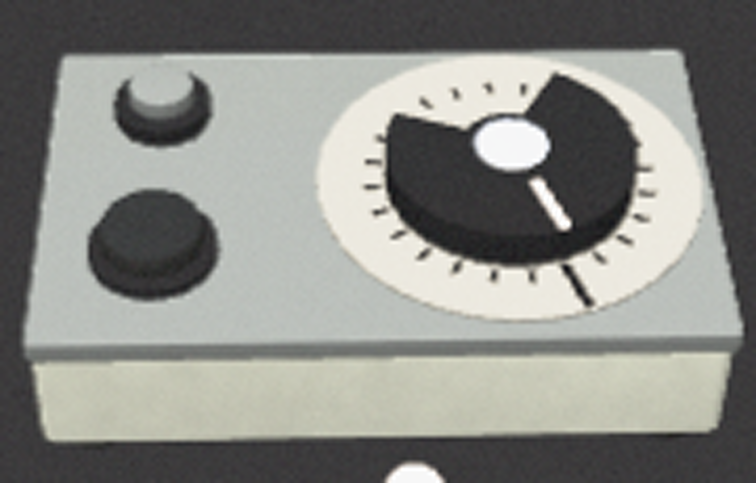

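View pics/s10d.png

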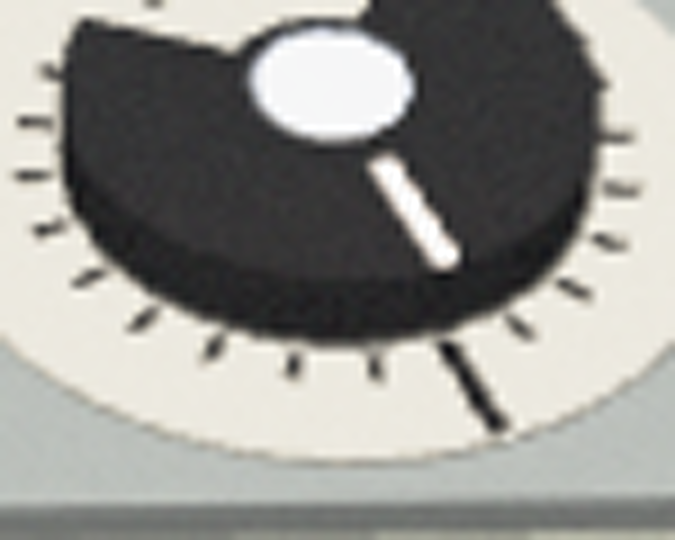

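View pics/t10.png

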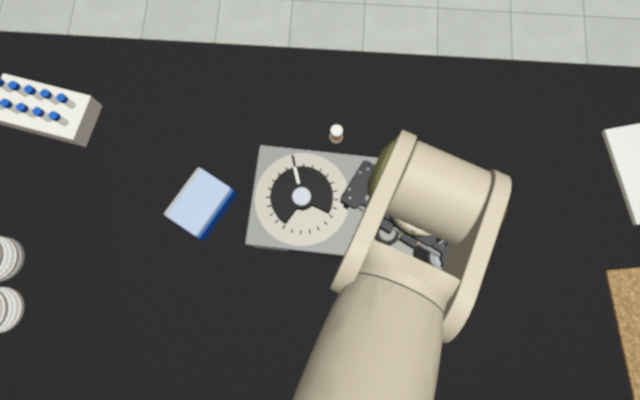

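The dial, mixer, tip box and vial have not moved, and the button is up as in the first picture. The index line sits on the long line and the arm is clear.

```bash
python3 - <<'E'
from h import *
print(env.sign_off())
E
```

```text
the job is handed in; nothing more can be done
None
```

I turned the dial about 147° anticlockwise with shut fingers in the notch, then pressed the start button to its stop and let it up. I handed the job in at about 13 s; no verdict was given.

- **Dial:** pushing forces read about 3–4 N. Two camera fits put the index tip at 16.8–16.9° and the long line at 16.6–16.9°, a gap below about 0.5 mm at the rim. The direction of the index line alone fitted less well, up to about 2° off the long line. I put that down to its short length in pixels.
- **Button:** it stopped hard at a height of 0.096 m, with a peak of about 29 N. Its resting top was about 0.101–0.102 m, so this was the full 6 mm travel. The button looked up again afterwards.
- **Scene:** in the last pictures the mixer, scale ring, tip box and vial were where they started, and the arm was clear at a height of 0.215 m. I did not check the bottle and beaker separately at the end: the arm hid them in the last top picture and I did not look at that part of the last scene picture. No unexpected force showed.

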